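# Lock a sleeve pallet into its cam mount

## Task

Fit the loose sleeve pallet to the pallet mount: slide its headed stud straight into the open cam lock as far as it goes by gentle hand, then swing the cam lever clockwise until the cam has drawn the pallet firmly tight, which is when the lever grip resists with about 8 N, and leave it like that. Go by feel, because the stop is set differently on every mount; do not overtighten, and leave the other things on the table alone.

Things in the scene. Friction and masses are not known exactly. Their poses are not given: they have to be found in the camera images.
- pallet: Loose sleeve pallet on the table: aluminium bar with black rubber top, 48 mm wide, 40 tall, 134 long, rear end round. Origin: centre of underside; x along the bar to the stud. Steel end plate (52 wide, 32 tall) ends in the front face at x = +60; rear end at x = -74. Sides parallel for grasping from x = -45 to +45. Weighs 0.28 to 0.46 kg.
- stud_head (a point): Centre of the stud's barrel head: an upright steel cylinder 16 mm in diameter, 26 mm tall, on an 8 mm neck that stands out of the pallet's front face. At x = +90, y = 0, z = 24 mm in the pallet's frame.
- mount: Pallet mount fixed to the table: grey open-fronted housing, 98 x 98 mm, 40 tall, round aluminium cam lid. Origin: on the table under the cam axis; +x is the way the stud enters, the mouth looks to -x. The pallet slides in on the tabletop between guide cheeks 18 mm tall, 53.4 mm apart from x = -71 to -49, flared to 66 mm at x = -86.
- cam_axis (a point): Top of the cam lid on the cam's upright axis, z = 45 mm. The sprung rubber stop (about 16 N per mm) in the mouth meets the pallet's front face 50 mm before this axis, give or take 4 mm: set differently each time and not measured. The stud head is then 16 to 24 mm before the axis.
- cam (a joint): Turn of the cam, rad, grows clockwise from above; 0 to 2.85, starts at 0 to 0.3 with its mouth open. From about 0.65 its curved wall is behind the stud head and draws it 7 mm per rad to the axis. Resistance at the grip: 1 to 2 N loose, 2 to 5 N drawing the pallet along, then rising steadily once it is on the stop; 6 to 10 N is tight, over 12 N too much. Stays where left.
- lever_grip (a point): Middle of the lever's upright round black grip: 15 mm in diameter, free from z = 53 to 95 mm (this point: 76 mm), 70 mm from the cam axis. Seen in the mount's frame its direction from the axis is 1.92 rad (counterclockwise from +x) minus the cam's turn. The lever arm under it is 16 mm wide, top at 53 mm.
- cam_seat: Fixed seat that carries the cam and its lever; same origin and axes as the mount.
- masking_roll: Bystander: roll of masking tape lying flat, 104 mm across, 25 mm tall; origin centre of underside.
- ink_tin_3: Bystander: small ink tin, 61 mm across, 55 mm tall; origin centre of underside.
- spacer_block_2: Bystander: bare metal spacer cube, 30 mm; origin centre of underside.
- tally_counter: Bystander: round tally counter, 52 x 46 x 21 mm; origin centre of underside.
- spanner_13: Bystander: open spanner lying flat, 147 mm long, 6 mm thick; origin centre of underside.
- hex_key_8: Bystander: black hex key lying flat, 105 mm long, 8 mm thick; origin centre of underside.
Things that resemble listed ones, but are neither listed nor needed, are in the scene too. Of the things like the mount, leave any that is purple; of the rest the larger one is meant.

How it is judged (in metres and radians):
On the way:
1. the stud head is inside the open cam before the lever is turned (x of stud_head in the frame of mount above -0.0265 m and y of stud_head in the frame of mount between -0.005 and 0.005 m and value of joint cam below 0.5 rad), for 0.2 s.
At the end, for the whole second after the job is handed in: The stud head is behind the cam's wall (cam turned past 0.9 rad), within 24.5 mm of the cam axis and 5 mm of the mount's centre line, the pallet flat, in line within 0.08 rad and at rest, and the cam pulls on the stud with 6 to 28 N (contact force between pallet and cam_seat between 6 and 28 N and value of joint cam above 0.9 rad and x of stud_head in the frame of mount between -0.0245 and 0 m and y of stud_head in the frame of mount between -0.005 and 0.005 m and angle between the x axis of pallet and the x axis of mount, either way round below 0.08 rad and angle between pallet's own z axis and vertical below 0.05 rad and linear speed of pallet below 0.01 m/s); the robot touches nothing.
It fails at once if the stud is overtightened or rammed (more than 50 N between cam and pallet) (contact force between pallet and cam_seat above 50 N).
It fails at once if a bystander on the table is pushed more than 20 mm (distance of any of masking_roll, ink_tin_3, spacer_block_2, tally_counter, spanner_13, hex_key_8 from where it was at the start of the episode above 0.02 m).
It also fails if it takes over 72 s, if anything falls off the work surface, if the arm or the gripper's body presses on something with over 40 N, if the wrist force passes 120 N, or if a joint passes its speed limit or range.

## Robot

A 6-joint arm with a two-finger parallel gripper is mounted at the origin on a cart in front of the work surface, level with it; the furniture and walls round the work are solid. World frame = base frame: x ahead of the robot, y to its left, z up, the work surface at z = 0. Lengths are in mm, angles in rad, forces in N, time in s.
With the tool pointing down it reaches from about 275 to 750 mm from the base axis. Payload 10.2 kg.
Tool frame: the origin (TCP) lies at the very end of the fingers, on their centre line; the grasp point (between the pads) lies 19 mm behind it; z points along the fingers, y is the direction in which the jaws open and shut (so a half turn about z gives the same grasp; the last joint's range is limited). The gripper opens to 85 mm and grips with 20 to 120 N. Pads are 22 mm wide; open, the fingers measure 114 mm over their backs; the gripper's body (76 mm by 85 mm) begins 54 mm behind the grasp point. The pads swing forward as they close: fully open they stand 13 mm farther back than shut.
Start: joints at [0.985, 0.313, 1.498, -0, 1.331, -0.223], TCP at [186.332, 490.827, 231.294] pointing down, gripper open.
Joint ranges: [-2.94, 2.94], [-0.97, 2.17], [0.19, 2.56], [-1.23, 4.37], [0.02, 3.11], [-2.88, 2.88]. Speed limits (rad/s): [2.39, 2.39, 3.01, 3.14, 3.14, 3.14].

## Interface

Orientations are given as a unit quaternion [x, y, z, w].
In Python, from plant import manip gives the robot as it stands.
- The arm moves only by the tool apply_moves, never from a script. Its argument "increments" is a list of rows, each a list of 5 numbers: the shift along the tool's x, y, z in m, then the turn about the tool's z in degrees, then the closure, from -1 (fully open) to 1 (shut). In form: [[tx, ty, tz, spin, jaw], ...]. A call has 1 to 20 rows; each row shifts and turns the commanded pose from where the row before left it, along the tool's axes as they then stand; what a row does not reach is not made up. A row lasts 1/10 s, in which the tool goes at most 50 mm and 8.59 degrees, less where a joint would pass 70% of its speed; a pose out of reach is approached as far as the arm can. A call is refused whole if a number of a shift passes 0.05 or a number of a turn 8.59, either way. A call with a gripper value outside its range is refused whole. The fingers move at their own pace and stop on an object; "force" is the grip in N (left out, the last holds). Time passes only in rows, so rows that do not move let the fingers close. It gives the time, the measured TCP pose, the force and the opening at its end, in the units of the state.
- manip.sense(): the state, without advancing time (a new reading comes with each control period).
- manip.snapshot(name): name is "side" or "top"; returns (picture, depth): 420x560x3 uint8, red, green, blue; 420x560 float32, mm along the optical axis (not along the pixel's ray), 0 where there is no reading.
- manip.calibration(name): a dict with "camera_matrix" (3x3 intrinsics, pixels), "k1" (the pictures are not rectified: a ray, as slopes to the right and down, at radius r is drawn at 1 + k1 r^2 times it, then the intrinsics apply), "cam_to_world" (4x4, takes a point from camera to world coordinates). Camera axes: x right, y up, looking along -z (the intrinsics and any distortion apply to the point x, -y, -z); pixel columns grow to the right and rows downward; lengths in mm; the calibration is good to about 2 mm. A picture is of the moment at which its call begins. calibration takes no time and is no camera call.
- manip.finish_job(): hands the job in, once; it reports no verdict.
The state is a dict: "time_s": time; "joints": joint angles; "joint_vel": joint speeds; "joint_efforts": joint torques, N m; "ee_pos": TCP position; "ee_rot": TCP orientation; "contact_force": force on the tool from outside, world axes, zero at the start; "moment": the same for the moment, N m; "gripper_width": finger opening in mm.
Only numpy, scipy, OpenCV 4.12 (cv2) and the standard library are available. Lean on these libraries where they do the work, as an engineer would, in place of code of your own. Each camera call takes 0.05 s, during which the arm holds its last target.

## Working session

There is one attempt and no reset: what is moved stays moved. The work goes in short steps, Python scripts to look and compute and a tool call to move; the robot and the scene stay as the last step left them, time stands still between calls to the robot, and variables do not carry over. Pictures are saved under pics/ and viewed, and the job is handed in when it is done.

Besides the shell and the picture viewer there is one more tool, called by a JSON object that holds its "api" and its "payload", one argument or row to a line. apply_moves: Moves the arm, as the interface text tells. Its arguments: {"type":"object","properties":{"increments":{"type":"array"},"force":{"type":"number"}},"required":["increments"]}

```bash
ls; mkdir -p pics
cat > h.py <<'E'
import numpy as np, cv2
from plant import manip
def snap(n,tag):
    im,d=manip.snapshot(n); cv2.imwrite(f'pics/{tag}.png',im[:,:,::-1]); np.save(f'pics/{tag}.npy',d); return im,d
def ray(n,u,v):
    c=manip.calibration(n); K=np.array(c['camera_matrix'],float)
    D=np.array([c['k1'],0,0,0,0],float)
    p=cv2.undistortPoints(np.array([[[u,v]]],float),K,D)[0,0]
    T=np.array(c['cam_to_world']); 
    return T[:3,3],T[:3,:3]@np.array([p[0],-p[1],-1.])
def atz(n,u,v,z):
    o,r=ray(n,u,v); return o+r*(z-o[2])/r[2]
def atd(n,u,v,d):
    o,r=ray(n,u,v); return o+r*d
def proj(n,P):
    c=manip.calibration(n); K=np.array(c['camera_matrix'],float);T=np.array(c['cam_to_world'])
    q=T[:3,:3].T@(np.array(P,float)-T[:3,3]); a=q[0]/-q[2]; b=-q[1]/-q[2]; s=1+c['k1']*(a*a+b*b)
    return K[0,0]*a*s+K[0,2],K[1,1]*b*s+K[1,2]
E
python3 - <<'E'
from h import *
for n in('top','side'):
    snap(n,n+'0'); c=manip.calibration(n); print(n,c)
print(manip.sense())
E
```

```text
pics
top {'camera_matrix': array([[458.39532877,   0.        , 275.12664713],
       [  0.        , 458.39532877, 205.74656894],
       [  0.        ,   0.        ,   1.        ]]), 'k1': -0.07181060600820557, 'cam_to_world': array([[-1.53075694e-02,  9.79288925e-01, -2.01888284e-01,
         2.78347119e+02],
       [-9.99875026e-01, -1.41943033e-02,  6.96094060e-03,
        -1.17782409e+02],
       [ 3.95110850e-03,  2.01969608e-01,  9.79383820e-01,
         1.36104357e+03],
       [ 0.00000000e+00,  0.00000000e+00,  0.00000000e+00,
         1.00000000e+00]])}
side {'camera_matrix': array([[416.3883547 ,   0.        , 286.13091044],
       [  0.        , 416.3883547 , 210.84591967],
       [  0.        ,   0.        ,   1.        ]]), 'k1': 0.01067547016946212, 'cam_to_world': array([[ 8.32422117e-01,  3.09233260e-01, -4.59834982e-01,
        -1.01271437e+02],
       [-5.53991863e-01,  4.83717571e-01, -6.77576806e-01,
        -1.10659159e+03],
       [ 1.29009760e-02,  8.18774757e-01,  5.73969914e-01,
         8.67763346e+02],
       [ 0.00000000e+00,  0.00000000e+00,  0.00000000e+00,
         1.00000000e+00]])}
{'time_s': 0.1, 'joints': array([ 9.84640442e-01,  3.13388099e-01,  1.49834694e+00,  1.04533099e-06,
        1.33103766e+00, -2.23372306e-01]), 'joint_vel': array([ 0.00159042, -0.00191966,  0.00029799, -0.00011624,  0.00087272,
        0.00037705]), 'joint_efforts': array([ 2.67216732e-03, -4.12901723e+01, -2.60140014e+01, -1.50001770e-04,
        3.00562366e-03,  3.95513143e-05]), 'ee_pos': array([186.17577097, 490.63018773, 230.80069366]), 'ee_rot': array([ 1.80398794e-01,  9.83593375e-01, -5.42145056e-04, -2.32818211e-04]), 'contact_force': array([ 0.2976082 ,  0.33099205, -1.09732443]), 'moment': array([-0.02316406,  0.00552532, -0.01306226]), 'gripper_width': 85.19245338933385}
```

View pics/top0.png

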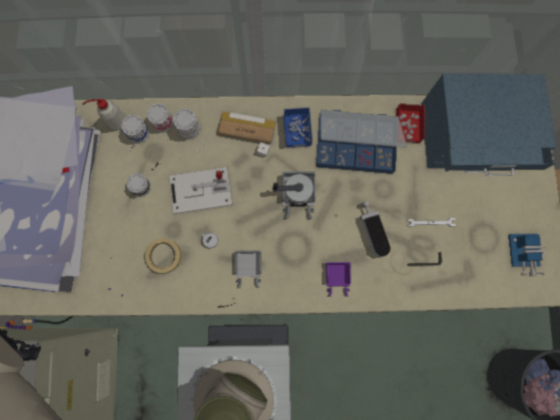

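View pics/side0.png

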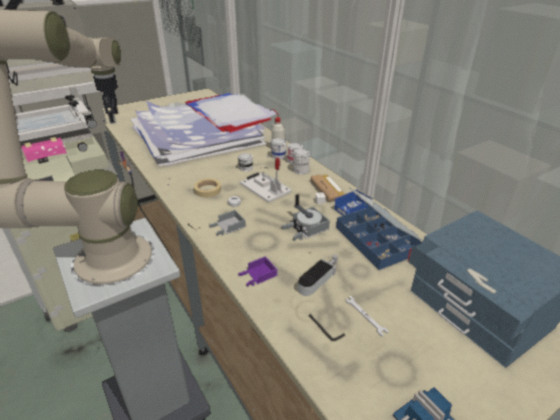

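The top view shows the lidded mount at about (298,190), grip at left (~(278,188)), and the pallet at about (374,232) with its stud up-left at (362,206). Lookalikes (grey at (247,264), purple at (338,276), blue at right) have no lever or lid. Next, enlarged crops.

Run:
```python
from h import *
a=cv2.imread('pics/top0.png'); b=cv2.imread('pics/side0.png')
cv2.imwrite('pics/tc.png',cv2.resize(a[165:265,255:395],None,fx=5.6,fy=5.6,interpolation=cv2.INTER_CUBIC))
cv2.imwrite('pics/sc.png',cv2.resize(b[180:300,260:400],None,fx=5,fy=5,interpolation=cv2.INTER_CUBIC))
print(proj('top',[0,0,0]))
```

```text
(np.float64(233.0117711632972), np.float64(400.28085370320264))
```

View pics/tc.png

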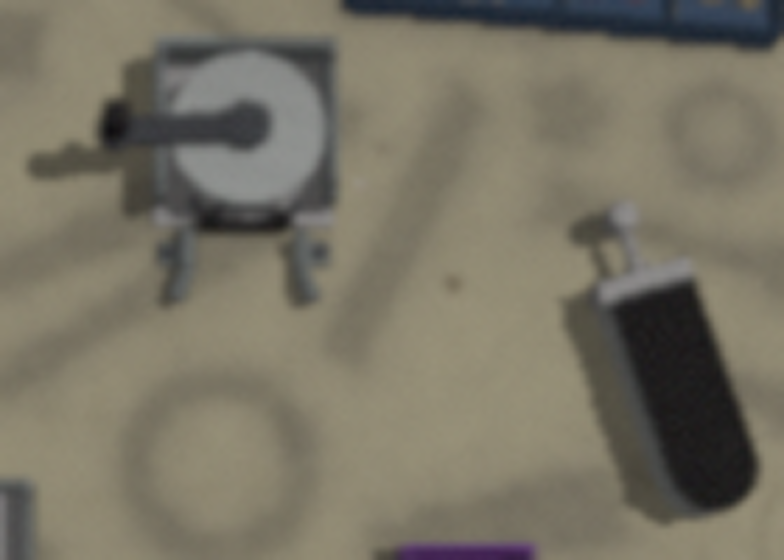

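View pics/sc.png

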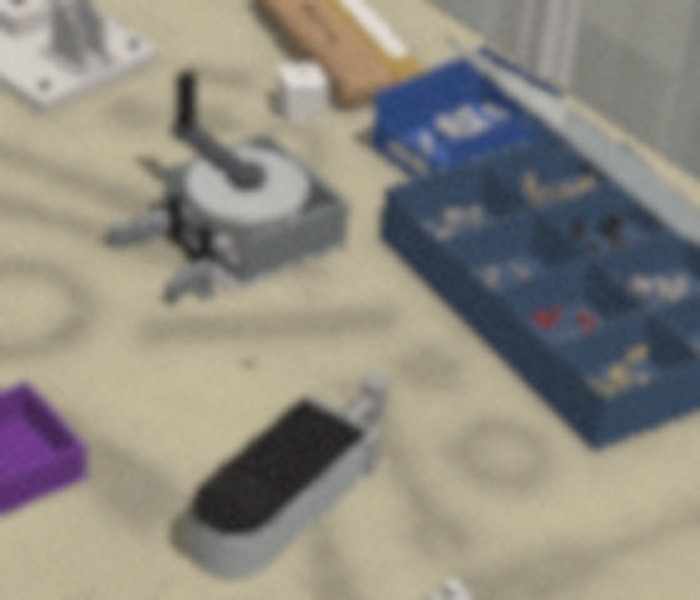

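```bash
cat >> h.py <<'E'
def cp(u,v): return 255+(u+.5)/5.6-.5,165+(v+.5)/5.6-.5
E
python3 - <<'E'
from h import *
def m(name,u,v,z): print(name,atz('top',*cp(u,v),z).round(1))
for a in [('lid L',172,125,45),('lid R',327,125,45),('lid T',250,50,45),('lid B',250,205,45),('hub',246,123,50),
 ('hTL',158,40,40),('hTR',336,40,40),('hBR',336,212,40),('hBL',155,215,40),('chL',175,300,18),('chR',305,298,18),('grip top',115,125,95),
 ('head',624,214,37),('plateL',602,297,32),('plateR',693,268,32),('rubL',610,315,40),('rubR',692,283,40),('rearR',757,465,40),('rear',725,512,40)]: m(*a)
d=np.load('pics/top0.npy')
for u,v in [(298,187),(286,187),(276,187),(374,232),(366,203)]:
    print(u,v,atd('top',u,v,d[v,u]).round(1))
E
```

```text
lid L [ 606.1 -158.1   45. ]
lid R [ 604.9 -240.    45. ]
lid T [ 646.5 -200.4   45. ]
lid B [ 562.3 -198.2   45. ]
hub [ 605.4 -196.9   50. ]
hTL [ 654.2 -151.7   40. ]
hTR [ 652.9 -246.8   40. ]
hBR [ 558.9 -243.7   40. ]
hBL [ 558.7 -148.3   40. ]
chL [ 517.  -158.6   18. ]
chR [ 517.1 -227.8   18. ]
grip top [ 594.  -127.6   95. ]
head [ 556.3 -396.7   37. ]
plateL [ 512.8 -383.6   32. ]
plateR [ 527.6 -432.9   32. ]
rubL [ 501.7 -385.7   40. ]
rubR [ 518.1 -430.    40. ]
rearR [ 421.6 -458.3   40. ]
rear [ 397.6 -440.1   40. ]
298 187 [ 603.3 -195.2   52.8]
286 187 [ 603.3 -159.8   54.9]
276 187 [ 595.  -130.1   89.9]
374 232 [ 468.7 -415.5   36.5]
366 203 [ 555.4 -396.3   38.5]
```

```bash
cat > ov.py <<'E'
from h import *
def T(p,pts):
    x,y,a=p; c,s=np.cos(a),np.sin(a); return [(x+c*u-s*v,y+s*u+c*v,w) for u,v,w in pts]
def lines_mount(p,cam):
    t=np.linspace(0,2*np.pi,40)
    L=[T(p,[(-49,-49,40),(49,-49,40),(49,49,40),(-49,49,40),(-49,-49,40)]),
       T(p,[(-86,33,18),(-71,26.7,18),(-49,26.7,18)]),T(p,[(-86,-33,18),(-71,-26.7,18),(-49,-26.7,18)])]
    L.append(T(p,[(42*np.cos(k),42*np.sin(k),45) for k in t]))
    g=1.92-cam; gx,gy=70*np.cos(g),70*np.sin(g)
    L.append(T(p,[(gx,gy,53),(gx,gy,95)])); L.append(T(p,[(gx+7.5*np.cos(k),gy+7.5*np.sin(k),95) for k in t]))
    return L
def lines_pallet(p):
    t=np.linspace(np.pi/2,1.5*np.pi,20)
    o=[(-50+24*np.cos(k),24*np.sin(k),40) for k in t]
    L=[T(p,[(50,24,40)]+o+[(50,-24,40),(50,24,40)]),T(p,[(60,26,32),(60,-26,32),(60,-26,0),(60,26,0),(60,26,32)])]
    t=np.linspace(0,2*np.pi,30)
    for z in(11,37): L.append(T(p,[(90+8*np.cos(k),8*np.sin(k),z) for k in t]))
    return L
def draw(cam,src,box,f,Ls,out):
    a=cv2.imread(f'pics/{src}.png'); x0,y0,x1,y1=box
    im=cv2.resize(a[y0:y1,x0:x1],None,fx=f,fy=f,interpolation=cv2.INTER_CUBIC)
    for L,c in Ls:
        q=np.array([proj(cam,P) for P in L]); q=(q+.5-[x0,y0])*f-.5
        cv2.polylines(im,[q.round().astype(int)],False,c,1,cv2.LINE_AA)
    cv2.imwrite(f'pics/{out}.png',im)
E
python3 - <<'E'
from ov import *
m=(605,-198.5,-.02); p=(470,-423,.3)
Ls=[(l,(0,0,255)) for l in lines_mount(m,.17)]+[(l,(0,255,0)) for l in lines_pallet(p)]
draw('top','top0',(255,165,395,265),5.6,Ls,'o1'); draw('side','side0',(260,180,400,300),5,Ls,'o2')
E
```

```text
(no output)
```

View pics/o1.png

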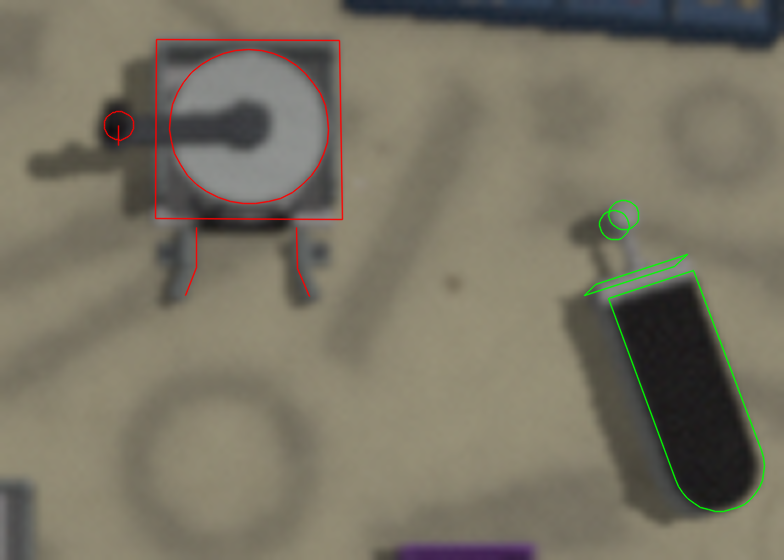

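View pics/o2.png

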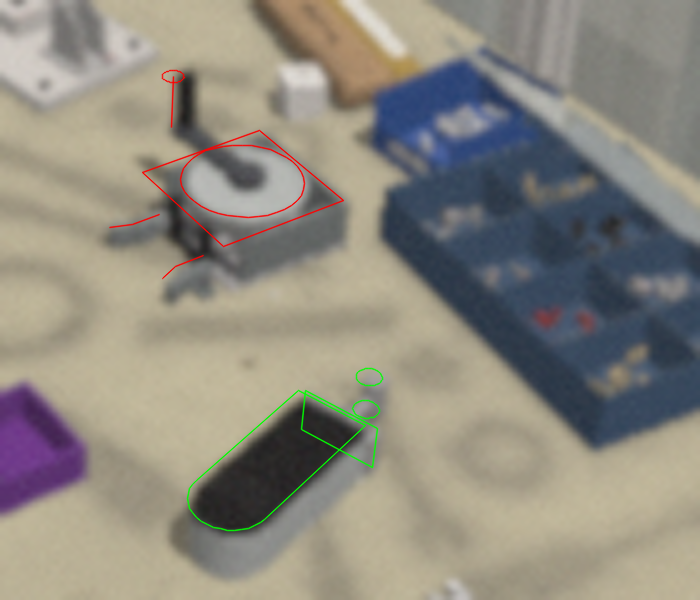

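The overlay agrees to within about 2–3 mm from the top. The side view is offset uniformly by about 2 px. Estimates: mount about (605,-198), yaw -0.02, cam about 0.17; pallet origin about (470,-423), yaw 0.3. I'll move above the pallet.

{"api": "apply_moves", "payload": {
  "increments": [
    [-0.0294, -0.0377, 0, 0, -1],
    [-0.0294, -0.0377, 0, 0, -1],
    [-0.0294, -0.0377, 0, 0, -1],
    [-0.0294, -0.0377, 0, 0, -1],
    [-0.0294, -0.0377, 0, 0, -1],
    [-0.0294, -0.0377, 0, 0, -1],
    [-0.0294, -0.0377, 0, 0, -1],
    [-0.0294, -0.0377, 0, 0, -1],
    [-0.0294, -0.0377, 0, 0, -1],
    [-0.0294, -0.0377, 0, 0, -1],
    [-0.0294, -0.0377, 0, 0, -1],
    [-0.0294, -0.0377, 0, 0, -1],
    [-0.0294, -0.0377, 0, 0, -1],
    [-0.0294, -0.0377, 0, 0, -1],
    [-0.0294, -0.0377, 0, 0, -1],
    [-0.0294, -0.0377, 0, 0, -1],
    [-0.0294, -0.0377, 0, 0, -1],
    [-0.0294, -0.0377, 0, 0, -1],
    [-0.0294, -0.0377, 0, 0, -1],
    [-0.0294, -0.0377, 0, 0, -1]
  ]
}}

```text
time_s: 2.1
ee_pos: [468.6, -424.5, 230.8]
ee_rot: [0.181, 0.984, 0.0, -0.0]
contact_force: [0.0, 0.7, 0.1]
gripper_width: 85.7
```

{"api": "apply_moves", "payload": {
  "increments": [
    [0, 0, 0, 8.35, -1],
    [0, 0, 0, 8.35, -1],
    [0, 0, 0, 8.35, -1],
    [0, 0, 0, 8.35, -1],
    [0, 0, 0, 8.35, -1],
    [0, 0, 0, 8.35, -1],
    [0, 0, 0, 8.35, -1],
    [0, 0, 0, 8.35, -1],
    [0, 0, 0, 8.35, -1],
    [0, 0, 0, 8.35, -1],
    [0, 0, 0, 8.35, -1],
    [0, 0, 0, 8.35, -1],
    [0, 0, 0, 8.35, -1],
    [0, 0, 0, 8.35, -1],
    [0, 0, 0, 8.35, -1],
    [0, 0, 0, 8.35, -1],
    [0, 0, 0, 8.35, -1]
  ]
}}

```text
time_s: 3.8
ee_pos: [468.4, -422.6, 230.8]
ee_rot: [0.989, 0.147, -0.0, -0.0]
contact_force: [0.4, 0.3, -0.5]
gripper_width: 85.2
```

```bash
cat >> h.py <<'E'
def st():
    s=manip.sense(); q=s['ee_rot']; x,y,z,w=q
    yaw=np.arctan2(2*(x*y+w*z),1-2*(y*y+z*z))
    print('t',round(s['time_s'],2),'p',s['ee_pos'].round(1),'yaw',round(yaw,3),'F',s['contact_force'].round(2),'M',s['moment'].round(2),'w',round(s['gripper_width'],1),'q6',s['joints'][5].round(2))
    return s,yaw
def go(x,y,z,yawt=None):
    s,a=st(); d=np.array([x,y,z])-s['ee_pos']
    c,sn=np.cos(a),np.sin(a)
    print('tool shift mm', round(d[0]*c+d[1]*sn,1), round(d[0]*sn-d[1]*c,1), round(-d[2],1), 'spin deg', None if yawt is None else round(np.degrees((a-yawt+np.pi)%(2*np.pi)-np.pi),2))
E
python3 - <<'E'
from h import *
go(467,-423.5,8,.3)
snap('top','top1')
from ov import *
p=(470,-423,.3)
draw('top','top1',(335,175,405,265),6.5,[(l,(0,255,0)) for l in lines_pallet(p)],'o3')
E
```

```text
t 3.8 p [ 468.4 -422.6  230.8] yaw 0.295 F [ 0.37  0.34 -0.47] M [-0.03 -0.01 -0.  ] w 85.2 q6 0.36
tool shift mm -1.6 0.4 222.8 spin deg -0.27
```

View pics/o3.png

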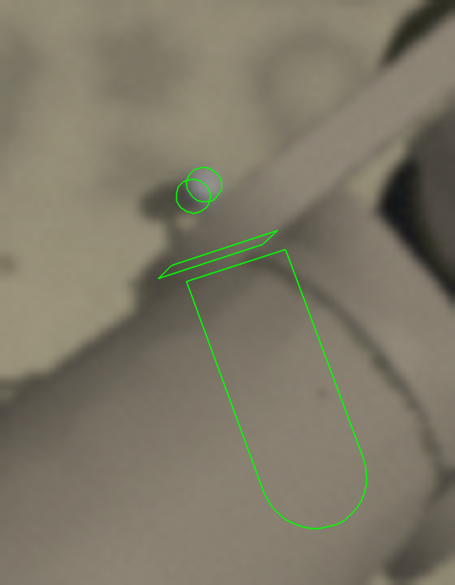

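The arm hides the pallet body, but the head ring still matches at about (204,185). I'll descend with force checks.

{"api": "apply_moves", "payload": {
  "increments": [
    [-0.0016, 0, 0.04, 0, -1],
    [0, 0, 0.04, 0, -1],
    [0, 0, 0.04, 0, -1],
    [0, 0, 0.04, 0, -1],
    [0, 0, 0.015, 0, -1],
    [0, 0, 0.01, 0, -1]
  ]
}}

```text
time_s: 4.45
ee_pos: [466.9, -423.1, 45.5]
ee_rot: [0.989, 0.151, -0.0, -0.001]
contact_force: [-0.5, 0.3, 0.3]
gripper_width: 85.7
```

Run:
```python
from h import *
st(); snap('side','side1')
from ov import *
draw('side','side1',(260,200,400,300),5.6,[(l,(0,255,0)) for l in lines_pallet((470,-423,.3))],'o4')
```

```text
t 4.45 p [ 466.9 -423.1   45.5] yaw 0.303 F [-0.48  0.33  0.29] M [-0.02  0.02  0.08] w 85.7 q6 0.35
```

View pics/o4.png

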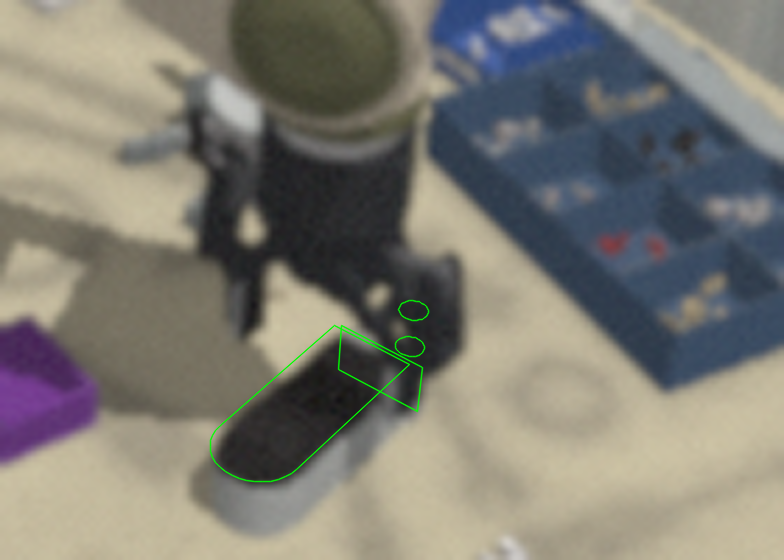

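Run:
```python
from h import *
for z in (45,58,64):
  for k in (-42,0,42,57,-57):
    P=[466.9-k*np.sin(.303),-423.1+k*np.cos(.303),z]; u,v=proj('side',P); print(z,k,(np.array([u-260,v-200])*5.6).round())
```

```text
45 -42 [377. 424.]
45 0 [309. 387.]
45 42 [244. 351.]
45 57 [221. 339.]
45 -57 [402. 437.]
58 -42 [379. 405.]
58 0 [311. 368.]
58 42 [245. 333.]
58 57 [222. 320.]
58 -57 [404. 418.]
64 -42 [380. 396.]
64 0 [311. 359.]
64 42 [245. 324.]
64 57 [222. 312.]
64 -57 [405. 409.]
```

The pallet and the left fingertip (242,335) show the same side-view offset, so the TCP and pallet estimates agree. I'll go down and grip.

{"api": "apply_moves", "payload": {
  "increments": [
    [0, 0, 0.015, 0, -1],
    [0, 0, 0.012, 0, -1],
    [0, 0, 0.01, 0, -1],
    [0, 0, 0, 0, 1],
    [0, 0, 0, 0, 1],
    [0, 0, 0, 0, 1],
    [0, 0, 0, 0, 1],
    [0, 0, 0, 0, 1],
    [0, 0, 0, 0, 1],
    [0, 0, 0, 0, 1],
    [0, 0, 0, 0, 1]
  ],
  "force": 40
}}

```text
time_s: 5.6
ee_pos: [467.2, -423.6, 10.1]
ee_rot: [0.989, 0.15, 0.0, 0.001]
contact_force: [-0.2, 0.8, 5.6]
gripper_width: 47.5
```

```bash
python3 -c "
from h import *
st()"
```

```text
t 5.6 p [ 467.2 -423.6   10.1] yaw 0.301 F [-0.21  0.83  5.58] M [ 0.19  0.06 -0.03] w 47.5 q6 0.35
```

{"api": "apply_moves", "payload": {
  "increments": [
    [0, 0, -0.015, 0, 1],
    [0, 0, -0.025, 0, 1],
    [0, 0, -0.015, 0, 1],
    [0, 0, 0, 6.1, 1],
    [0, 0, 0, 6.2, 1],
    [0, 0, 0, 6.1, 1],
    [0, 0, 0, 0, 1]
  ]
}}

```text
time_s: 6.3
ee_pos: [466.8, -423.1, 64.4]
ee_rot: [1.0, -0.01, -0.0, -0.0]
contact_force: [1.1, -0.6, -4.6]
gripper_width: 47.2
```

```bash
python3 -c "
from h import *
go(426,-194.5,65,-.02)"
```

```text
t 6.3 p [ 466.8 -423.1   64.4] yaw -0.021 F [ 1.08 -0.56 -4.62] M [-0.02  0.02 -0.04] w 47.2 q6 0.67
tool shift mm -45.5 -227.7 -0.6 spin deg -0.04
```

{"api": "apply_moves", "payload": {
  "increments": [
    [-0.0076, -0.038, 0, 0, 1],
    [-0.0076, -0.038, 0, 0, 1],
    [-0.0076, -0.038, 0, 0, 1],
    [-0.0076, -0.038, 0, 0, 1],
    [-0.0076, -0.038, 0, 0, 1],
    [-0.0076, -0.038, 0, 0, 1],
    [0, 0, 0, 0, 1]
  ]
}}

```text
time_s: 7.0
ee_pos: [424.5, -190.3, 64.3]
ee_rot: [1.0, -0.007, -0.001, -0.001]
contact_force: [-0.5, -0.8, -4.0]
gripper_width: 47.5
```

Run:
```python
from h import *
from ov import *
s,a=st(); snap('top','top2'); snap('side','side2')
p=s['ee_pos'];
Ls=[(l,(0,0,255)) for l in lines_mount((605,-198,-.02),.17)]
draw('top','top2',(255,165,345,265),6,Ls,'o5'); draw('side','side2',(230,190,350,300),5,Ls,'o6')
```

```text
t 7.0 p [ 424.5 -190.3   64.3] yaw -0.014 F [-0.47 -0.82 -4.01] M [ 0.    0.   -0.01] w 47.5 q6 0.91
```

View pics/o5.png

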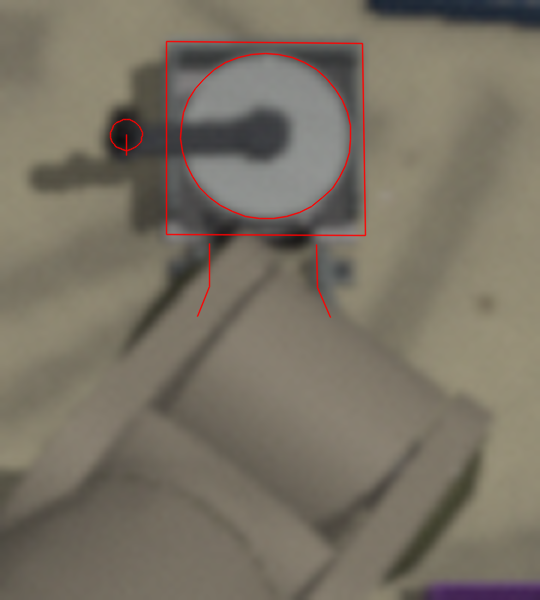

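View pics/o6.png

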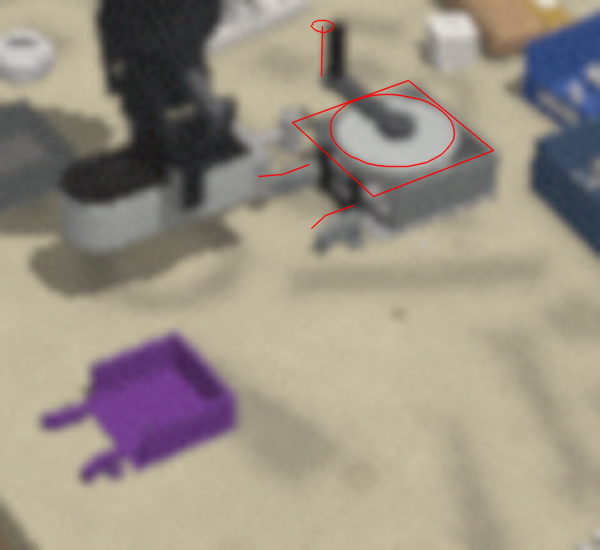

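Run:
```python
from ov import *
Ls=[(l,(0,0,255)) for l in lines_mount((605,-197.5,-.035),.17)]
draw('top','top0',(270,168,322,222),11,[],'z1')
draw('top','top0',(270,168,322,222),11,Ls,'z2')
a=cv2.imread('pics/z1.png');b=cv2.imread('pics/z2.png'); cv2.imwrite('pics/z3.png',np.hstack([a[:,:400*1],b])[:, :800] if 0 else cv2.resize(np.hstack([a,b]),None,fx=.69,fy=.69))
```

```text
(no output)
```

View pics/z1.png

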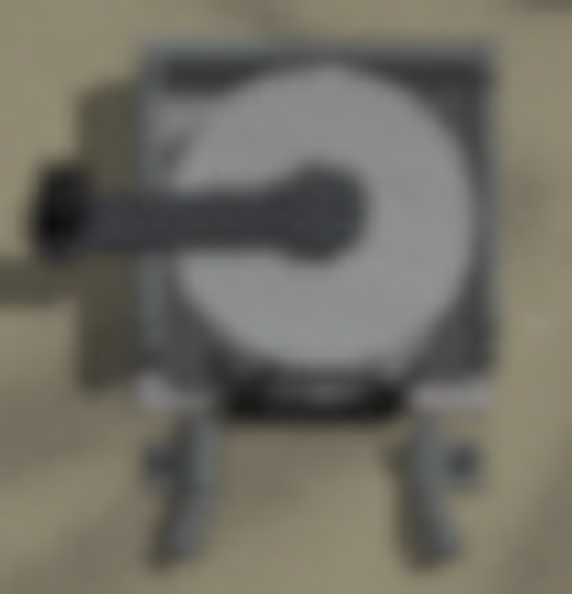

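View pics/z2.png

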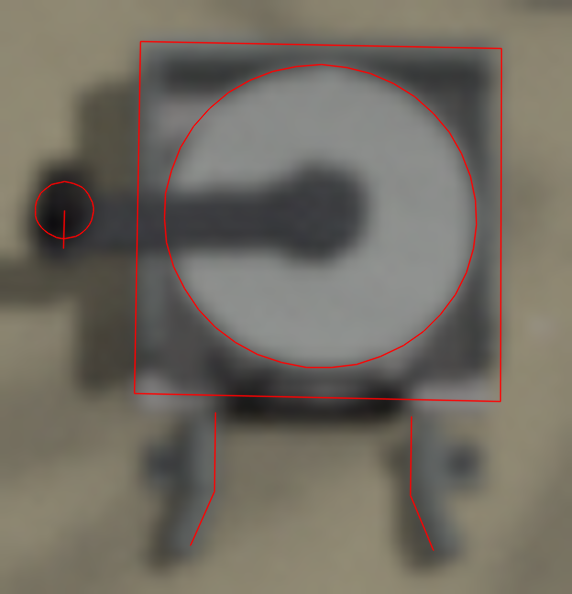

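Fit: mount about (605,-197.3), yaw about -0.03. I'll correct slightly and lower the pallet in front of the mouth.

{"api": "apply_moves", "payload": {
  "increments": [
    [0, 0.0016, 0, 0.9, 1],
    [0, 0, 0.02, 0, 1],
    [0, 0, 0.02, 0, 1],
    [0, 0, 0.01, 0, 1],
    [0, 0, 0.002, 0, 1],
    [0, 0, 0, 0, 1]
  ]
}}

```text
time_s: 7.7
ee_pos: [426.1, -196.5, 12.5]
ee_rot: [1.0, -0.018, 0.0, 0.0]
contact_force: [0.4, -0.7, -4.1]
gripper_width: 47.7
```

Run:
```python
from h import *
from ov import *
s,a=st(); snap('side','side3')
draw('side','side3',(230,190,350,300),6,[],'o7')
```

```text
t 7.7 p [ 426.1 -196.5   12.5] yaw -0.036 F [ 0.38 -0.74 -4.11] M [-0.01 -0.02  0.06] w 47.7 q6 0.92
```

View pics/o7.png

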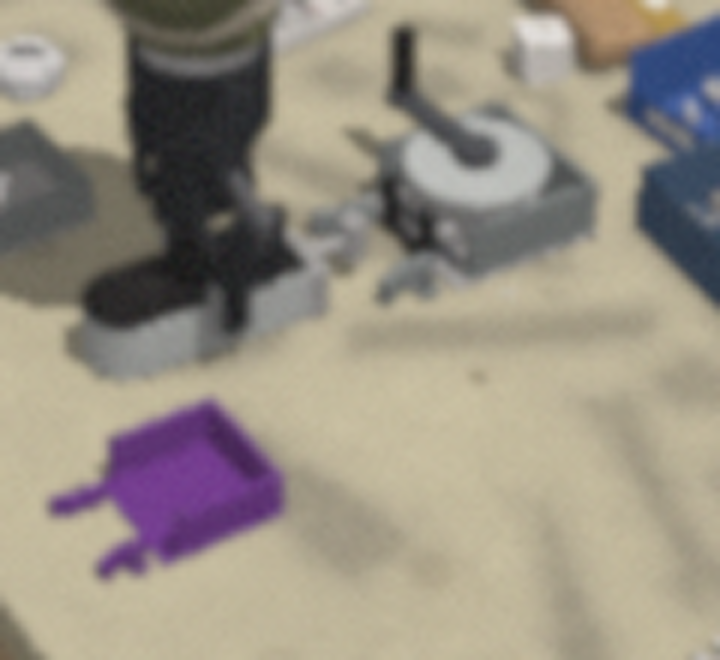

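Run:
```python
from ov import *
s,a=st(); p=s['ee_pos']
for off in (-3,):
    o=(p[0]-off*np.cos(a),p[1]-off*np.sin(a),a)
    Lp=[[(x,y,z+2) for x,y,z in l] for l in lines_pallet(o)]
    Ls=[(l,(0,255,0)) for l in Lp]+[(l,(0,0,255)) for l in lines_mount((605,-197.3,-.03),.17)]
    draw('side','side3',(270,190,350,260),9,Ls,'o8')
```

```text
t 7.75 p [ 426.2 -196.5   12.8] yaw -0.036 F [ 0.11 -0.91 -3.51] M [ 0.04 -0.03  0.01] w 47.3 q6 0.92
```

View pics/o8.png

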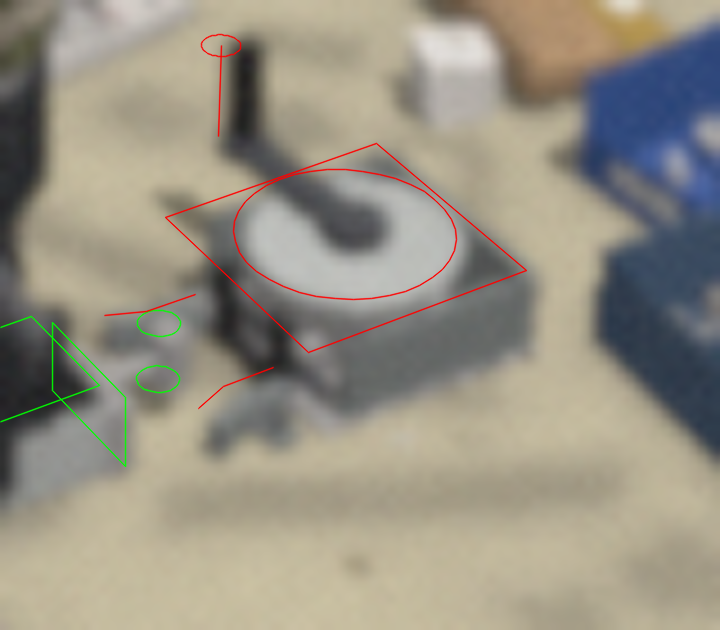

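Allowing for the cheeks' height, the mount and pallet share the same small side-view offset. So the pallet sits about 4 mm too far to -y of the mount line. I'll correct that and set it down.

{"api": "apply_moves", "payload": {
  "increments": [
    [0, -0.0042, 0, 0, 1],
    [0, 0, 0.001, 0, 1],
    [0, 0, 0.001, 0, 1],
    [0, 0, 0, 0, 1],
    [0, 0, 0, 0, 1]
  ]
}}

```text
time_s: 8.25
ee_pos: [426.0, -191.8, 10.4]
ee_rot: [1.0, -0.018, 0.0, 0.0]
contact_force: [0.4, -0.1, -3.6]
gripper_width: 47.4
```

```bash
python3 -c "
from h import *
st()"
```

```text
t 8.25 p [ 426.  -191.8   10.4] yaw -0.036 F [ 0.45 -0.05 -3.65] M [ 0.03 -0.01 -0.01] w 47.4 q6 0.93
```

Still hanging by roughly its own weight, so a little lower.

{"api": "apply_moves", "payload": {
  "increments": [
    [0, 0, 0.0006, 0, 1],
    [0, 0, 0.0004, 0, 1],
    [0, 0, 0, 0, 1]
  ]
}}

```text
time_s: 8.55
ee_pos: [426.1, -191.9, 10.1]
ee_rot: [1.0, -0.018, 0.0, 0.0]
contact_force: [-3.7, 2.5, 8.0]
gripper_width: 47.0
```

```bash
python3 -c "
from h import *
st()"
```

```text
t 8.55 p [ 426.1 -191.9   10.1] yaw -0.035 F [-3.73  2.52  8.02] M [ 0.25  0.51 -0.11] w 47.0 q6 0.93
```

{"api": "apply_moves", "payload": {
  "increments": [
    [0, 0, -0.0006, 0, 1],
    [0.006, 0, 0, 0, 1],
    [0.006, 0, 0, 0, 1],
    [0.006, 0, 0, 0, 1],
    [0.006, 0, 0, 0, 1],
    [0, 0, 0, 0, 1]
  ]
}}

```text
time_s: 9.15
ee_pos: [451.4, -192.9, 10.1]
ee_rot: [1.0, -0.018, 0.001, 0.0]
contact_force: [2.5, -0.6, 1.0]
gripper_width: 47.4
```

```bash
python3 -c "
from h import *
st()"
```

```text
t 9.15 p [ 451.4 -192.9   10.1] yaw -0.035 F [ 2.52 -0.64  0.96] M [ 0.06 -0.39 -0.01] w 47.4 q6 0.96
```

{"api": "apply_moves", "payload": {
  "increments": [
    [0.003, 0, 0, 0, 1],
    [0.003, 0, 0, 0, 1],
    [0.003, 0, 0, 0, 1],
    [0.002, 0, 0, 0, 1],
    [0, 0, 0, 0, 1]
  ]
}}

```text
time_s: 9.65
ee_pos: [461.0, -193.1, 10.1]
ee_rot: [1.0, -0.018, -0.0, 0.0]
contact_force: [-3.1, 1.1, 5.7]
gripper_width: 47.6
```

Run:
```python
from ov import *
st(); snap('side','side4')
draw('side','side4',(260,190,350,260),8.5,[],'o9')
```

```text
t 9.65 p [ 461.  -193.1   10.1] yaw -0.035 F [-3.11  1.06  5.71] M [-0.07  0.41 -0.06] w 47.6 q6 0.98
```

View pics/o9.png

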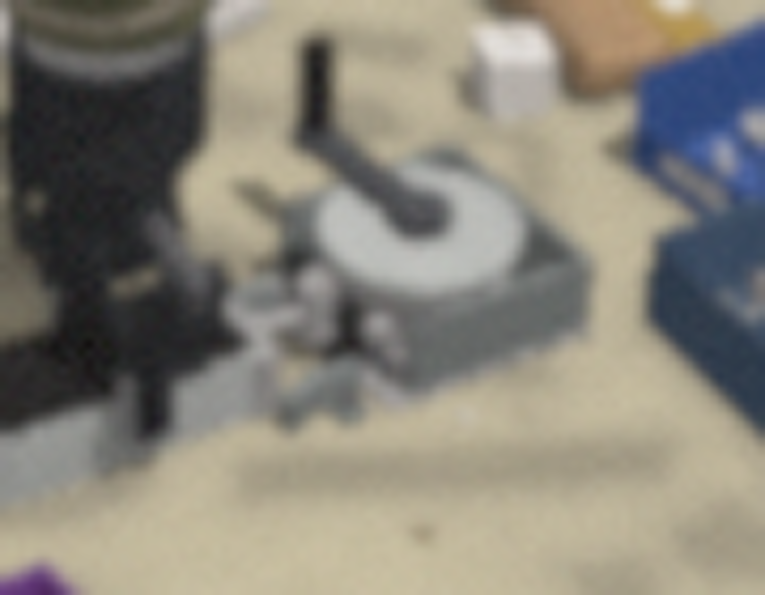

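The plate's front edge (270,370) is at the cheek tips and the stud head (318,300) is heading for the mouth. Continuing gently.

{"api": "apply_moves", "payload": {
  "increments": [
    [0.002, 0, -0.0002, 0, 1],
    [0.002, 0, 0, 0, 1],
    [0.002, 0, 0, 0, 1],
    [0.002, 0, 0, 0, 1],
    [0, 0, 0, 0, 1]
  ]
}}

```text
time_s: 10.2
ee_pos: [469.4, -193.3, 10.1]
ee_rot: [1.0, -0.018, 0.0, 0.0]
contact_force: [-1.1, 0.1, 1.6]
gripper_width: 47.5
```

```bash
python3 -c "
from h import *
st()"
```

```text
t 10.2 p [ 469.4 -193.3   10.1] yaw -0.035 F [-1.07  0.14  1.57] M [-0.01  0.19 -0.05] w 47.5 q6 0.98
```

{"api": "apply_moves", "payload": {
  "increments": [
    [0.002, 0, 0, 0, 1],
    [0.002, 0, 0, 0, 1],
    [0.002, 0, 0, 0, 1],
    [0.002, 0, 0, 0, 1],
    [0, 0, 0, 0, 1]
  ]
}}

```text
time_s: 10.7
ee_pos: [477.4, -193.7, 10.1]
ee_rot: [1.0, -0.018, 0.0, 0.0]
contact_force: [-1.6, 0.2, 1.9]
gripper_width: 47.4
```

```bash
python3 -c "
from h import *
st()"
```

```text
t 10.7 p [ 477.4 -193.7   10.1] yaw -0.036 F [-1.65  0.22  1.88] M [-0.    0.15 -0.07] w 47.4 q6 0.99
```

{"api": "apply_moves", "payload": {
  "increments": [
    [0.0015, 0, 0, 0, 1],
    [0.0015, 0, 0, 0, 1],
    [0.0015, 0, 0, 0, 1],
    [0.0015, 0, 0, 0, 1],
    [0, 0, 0, 0, 1]
  ]
}}

```text
time_s: 11.2
ee_pos: [483.3, -193.8, 10.1]
ee_rot: [1.0, -0.018, 0.0, 0.0]
contact_force: [-2.1, 0.7, 2.1]
gripper_width: 47.4
```

{"api": "apply_moves", "payload": {
  "increments": [
    [0.001, 0, 0, 0, 1],
    [0.001, 0, 0, 0, 1],
    [0.001, 0, 0, 0, 1],
    [0, 0, 0, 0, 1]
  ]
}}

```text
time_s: 11.6
ee_pos: [486.2, -193.9, 10.1]
ee_rot: [1.0, -0.018, 0.0, 0.0]
contact_force: [-3.1, 0.1, 2.4]
gripper_width: 47.5
```

```bash
python3 -c "
from h import *
st()"
```

```text
t 11.6 p [ 486.2 -193.9   10.1] yaw -0.036 F [-3.15  0.06  2.44] M [-0.04  0.43 -0.04] w 47.5 q6 1.0
```

{"api": "apply_moves", "payload": {
  "increments": [
    [0.001, 0, 0, 0, 1],
    [0.001, 0, 0, 0, 1],
    [0, 0, 0, 0, 1]
  ]
}}

```text
time_s: 11.9
ee_pos: [488.1, -194.0, 10.1]
ee_rot: [1.0, -0.018, 0.0, 0.0]
contact_force: [-2.8, 0.9, 1.6]
gripper_width: 47.2
```

```bash
python3 -c "
from h import *
st()"
```

```text
t 11.9 p [ 488.1 -194.    10.1] yaw -0.036 F [-2.77  0.94  1.64] M [-0.03  0.38 -0.11] w 47.2 q6 1.0
```

{"api": "apply_moves", "payload": {
  "increments": [
    [0.001, 0, 0, 0, 1],
    [0.001, 0, 0, 0, 1],
    [0, 0, 0, 0, 1]
  ]
}}

```text
time_s: 12.2
ee_pos: [490.2, -194.1, 10.1]
ee_rot: [1.0, -0.018, 0.0, 0.0]
contact_force: [-1.8, 0.4, 1.1]
gripper_width: 47.0
```

{"api": "apply_moves", "payload": {
  "increments": [
    [0.0008, 0, 0, 0, 1],
    [0.0008, 0, 0, 0, 1],
    [0, 0, 0, 0, 1]
  ]
}}

```text
time_s: 12.5
ee_pos: [491.7, -194.1, 10.1]
ee_rot: [1.0, -0.018, 0.0, -0.0]
contact_force: [-2.8, 0.1, 2.5]
gripper_width: 47.4
```

```bash
python3 -c "
from h import *
st()"
```

```text
t 12.5 p [ 491.7 -194.1   10.1] yaw -0.036 F [-2.77  0.06  2.54] M [-0.04  0.4  -0.05] w 47.4 q6 1.01
```

{"api": "apply_moves", "payload": {
  "increments": [
    [0.0008, 0, 0, 0, 1],
    [0.0008, 0, 0, 0, 1],
    [0, 0, 0, 0, 1]
  ]
}}

```text
time_s: 12.8
ee_pos: [493.1, -194.2, 10.1]
ee_rot: [1.0, -0.018, -0.0, -0.0]
contact_force: [-5.6, 0.9, 2.9]
gripper_width: 47.6
```

```bash
python3 -c "
from h import *
st()"
```

```text
t 12.8 p [ 493.1 -194.2   10.1] yaw -0.035 F [-5.64  0.9   2.92] M [-0.07  0.6  -0.01] w 47.6 q6 1.01
```

{"api": "apply_moves", "payload": {
  "increments": [
    [0.0004, 0, 0, 0, 1],
    [0, 0, 0, 0, 1]
  ]
}}

```text
time_s: 13.0
ee_pos: [493.2, -194.2, 10.1]
ee_rot: [1.0, -0.018, -0.001, -0.0]
contact_force: [-6.6, 0.2, 5.3]
gripper_width: 47.5
```

Run:
```python
from ov import *
st(); snap('side','side5')
draw('side','side5',(260,190,350,260),8.5,[],'o10')
```

```text
t 13.0 p [ 493.2 -194.2   10.1] yaw -0.035 F [-6.57  0.22  5.29] M [-0.14  0.95 -0.06] w 47.5 q6 1.01
```

View pics/o10.png

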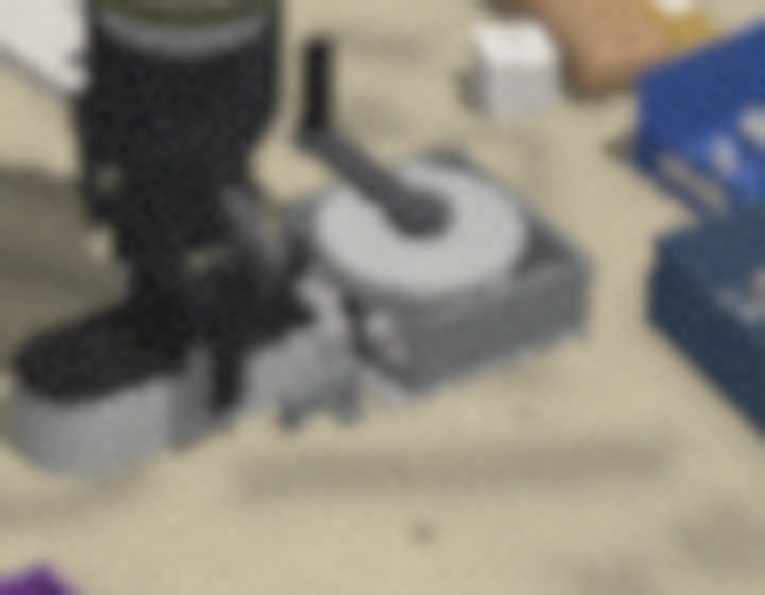

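The force rises with almost no further travel (front at about x=556, about 49 mm before the axis), so it's on the stop. Release and lift.

{"api": "apply_moves", "payload": {
  "increments": [
    [0, 0, 0, 0, -1],
    [0, 0, 0, 0, -1],
    [0, 0, 0, 0, -1],
    [0, 0, 0, 0, -1],
    [0, 0, 0, 0, -1],
    [0, 0, -0.01, 0, -1],
    [0, 0, -0.03, 0, -1],
    [0, 0, -0.04, 0, -1],
    [0, 0, -0.04, 0, -1],
    [0, 0, -0.04, 0, -1],
    [0, 0, 0, 0, -1]
  ]
}}

```text
time_s: 14.15
ee_pos: [495.5, -195.3, 176.1]
ee_rot: [1.0, -0.018, 0.004, 0.003]
contact_force: [0.5, 0.5, -1.1]
gripper_width: 85.3
```

Run:
```python
from ov import *
st(); snap('top','top6'); 
draw('top','top6',(255,165,345,265),6,[(l,(0,0,255)) for l in lines_mount((605,-197.3,-.03),.17)],'o11')
```

```text
t 14.15 p [ 495.5 -195.3  176.1] yaw -0.035 F [ 0.51  0.5  -1.15] M [ 0.04 -0.04 -0.02] w 85.3 q6 1.01
```

View pics/o11.png

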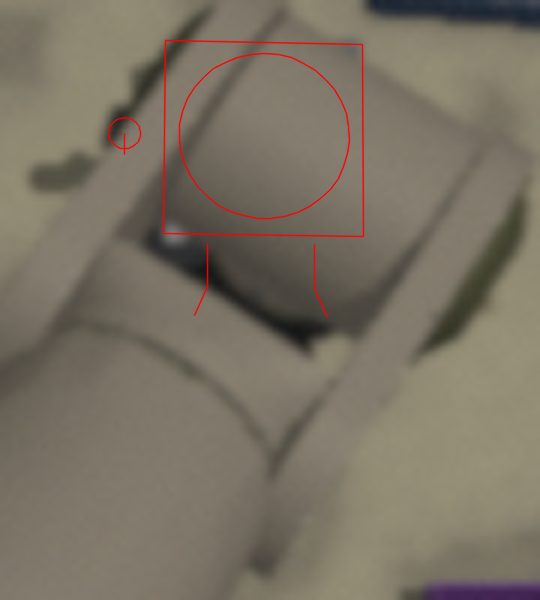

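{"api": "apply_moves", "payload": {
  "increments": [
    [0, 0, 0, -8.3, -1],
    [0, 0, 0, -8.3, -1],
    [0, 0, 0, -8.3, -1],
    [0, 0, 0, -8.3, -1],
    [0, 0, 0, -8.3, -1],
    [0, 0, 0, -8.3, -1],
    [0, 0, 0, -8.3, -1],
    [0, 0, 0, -8.3, -1],
    [0, 0, 0, -8.3, -1],
    [0, 0, 0, -8.3, -1],
    [0, 0, 0, -8.3, -1],
    [0, 0, 0, -8.3, -1],
    [0, 0, 0, 0, -1]
  ]
}}

```text
time_s: 15.5
ee_pos: [493.1, -193.9, 169.1]
ee_rot: [0.658, 0.753, -0.0, -0.001]
contact_force: [-0.1, 0.2, -0.3]
gripper_width: 85.4
```

```bash
python3 -c "
from h import *
go(595.5,-128,160,1.70)
snap('side','side6')
from ov import *
draw('side','side6',(230,170,350,260),6.5,[],'o12')"
```

```text
t 15.5 p [ 493.1 -193.9  169.1] yaw 1.704 F [-0.06  0.15 -0.29] M [-0.05  0.   -0.04] w 85.4 q6 -0.73
tool shift mm 51.7 110.3 9.1 spin deg 0.23
```

View pics/o12.png

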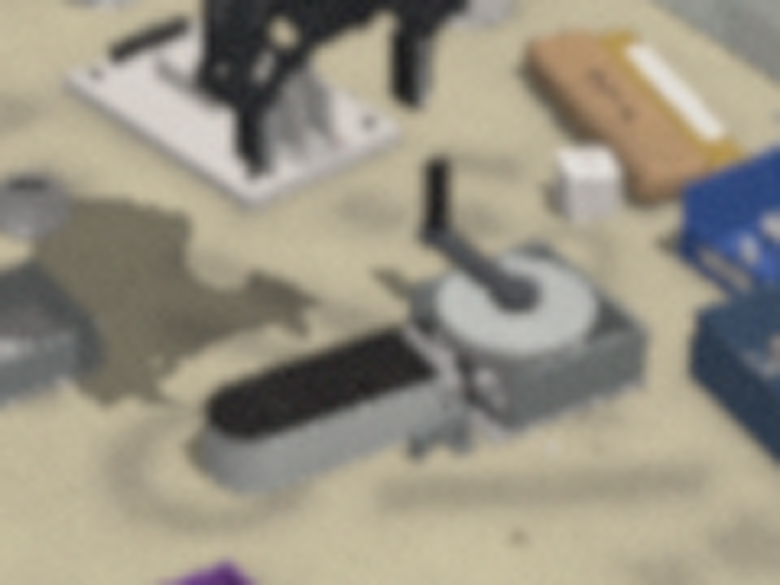

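The pallet sits squarely in the cheeks with its plate at the mouth (450,370), and the lever grip at (437,200) is free. Moving above the grip.

{"api": "apply_moves", "payload": {
  "increments": [
    [0.013, 0.0276, 0, 0, -1],
    [0.013, 0.0276, 0, 0, -1],
    [0.013, 0.0276, 0, 0, -1],
    [0.0127, 0.0275, 0, 0, -1],
    [0, 0, 0, 0, -1],
    [0, 0, 0, 0, -1]
  ]
}}

```text
time_s: 16.15
ee_pos: [595.8, -128.1, 169.3]
ee_rot: [0.66, 0.752, -0.0, -0.001]
contact_force: [0.0, -0.7, -0.5]
gripper_width: 85.4
```

```bash
python3 -c "
from h import *
go(595.5,-128,60,1.70)
snap('side','side7')
from ov import *
draw('side','side7',(250,150,350,250),6,[],'o13')"
```

```text
t 16.15 p [ 595.8 -128.1  169.3] yaw 1.701 F [ 0.04 -0.75 -0.51] M [-0.03  0.01  0.07] w 85.4 q6 -0.53
tool shift mm 0.2 -0.3 109.3 spin deg 0.05
```

View pics/o13.png

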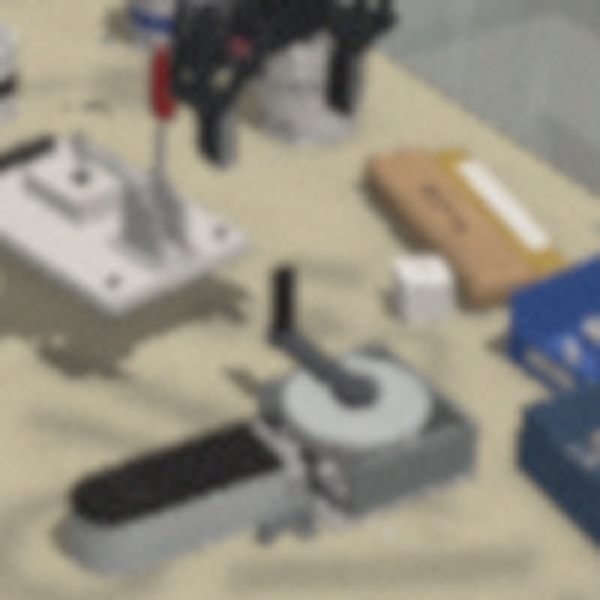

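{"api": "apply_moves", "payload": {
  "increments": [
    [0, 0, 0.03, 0, -1],
    [0, 0, 0.03, 0, -1],
    [0, 0, 0.03, 0, -1],
    [0, 0, 0.018, 0, -1],
    [0, 0, 0, 0, -1],
    [0, 0, 0, 0, -1]
  ]
}}

```text
time_s: 16.8
ee_pos: [596.0, -129.1, 62.9]
ee_rot: [0.66, 0.752, 0.0, 0.0]
contact_force: [-0.4, 0.1, 0.6]
gripper_width: 85.3
```

```bash
python3 -c "
from h import *
st()
snap('side','side8')
from ov import *
draw('side','side8',(250,150,350,250),6,[],'o14')"
```

```text
t 16.8 p [ 596.  -129.1   62.9] yaw 1.701 F [-0.38  0.08  0.64] M [ 0.05 -0.01  0.05] w 85.3 q6 -0.54
```

View pics/o14.png

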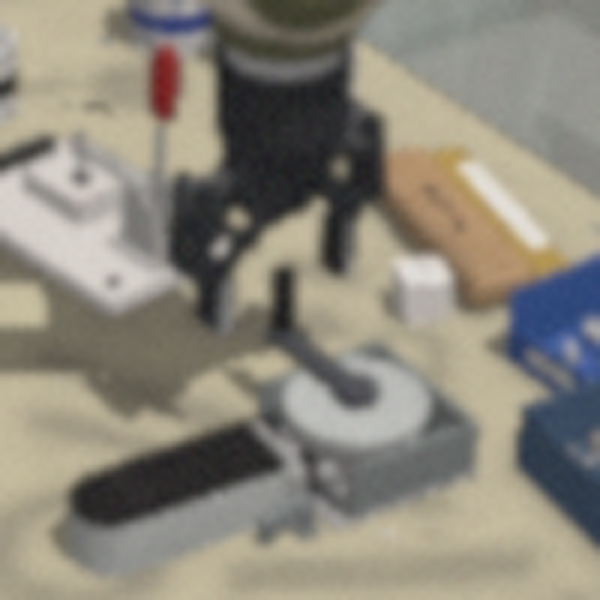

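The post (283,300) is centred between the fingers. Close lightly.

{"api": "apply_moves", "payload": {
  "increments": [
    [0, 0, 0.002, 0, -1],
    [0, 0, 0, 0, 0],
    [0, 0, 0, 0, 0.3],
    [0, 0, 0, 0, 0.5],
    [0, 0, 0, 0, 1],
    [0, 0, 0, 0, 1],
    [0, 0, 0, 0, 1],
    [0, 0, 0, 0, 1],
    [0, 0, 0, 0, 1],
    [0, 0, 0, 0, 1],
    [0, 0, 0, 0, 1]
  ],
  "force": 20
}}

```text
time_s: 17.95
ee_pos: [596.2, -128.3, 60.3]
ee_rot: [0.659, 0.752, 0.0, 0.0]
contact_force: [0.9, 2.4, 3.1]
gripper_width: 14.4
```

```bash
python3 -c "
from h import *
st()"
```

```text
t 17.95 p [ 596.2 -128.3   60.3] yaw 1.703 F [0.88 2.35 3.09] M [ 0.3  -0.24 -0.01] w 14.4 q6 -0.54
```

{"api": "apply_moves", "payload": {
  "increments": [
    [-0.0002, 0.0049, 0, 4, 1],
    [-0.0002, 0.0049, 0, 4, 1],
    [-0.0002, 0.0049, 0, 4, 1],
    [-0.0002, 0.0049, 0, 4, 1],
    [0, 0, 0, 0, 1]
  ]
}}

```text
time_s: 18.45
ee_pos: [616.0, -128.9, 60.3]
ee_rot: [0.757, 0.653, 0.0, 0.0]
contact_force: [-0.3, 1.4, 5.1]
gripper_width: 14.4
```

```bash
cat >> h.py <<'E'
def lev():
    F=np.mean([manip.sense()['contact_force'] for _ in range(1)],0)
    s,a=st(); p=s['ee_pos']; r=p[:2]-[605,-197.3]; R=np.hypot(*r); phi=np.arctan2(r[1],r[0])
    u=r/R; t=np.array([u[1],-u[0]])
    print('R',R.round(1),'phi',phi.round(3),'cam~',round(1.92-(phi+.03),3),'Fres(tang)',(-F[:2]@t).round(2),'Frad',(F[:2]@u).round(2),'yaw-phi',(a-phi).round(3))
E
python3 -c "
from h import *
lev()"
```

```text
t 18.45 p [ 616.  -128.9   60.3] yaw 1.423 F [-0.28  1.4   5.14] M [ 0.13 -0.13 -0.04] w 14.4 q6 -0.24
R 69.3 phi 1.411 cam~ 0.479 Fres(tang) 0.5 Frad 1.34 yaw-phi 0.012
```

{"api": "apply_moves", "payload": {
  "increments": [
    [-0.0001, 0.0037, 0, 3, 1],
    [-0.0001, 0.0037, 0, 3, 1],
    [-0.0001, 0.0037, 0, 3, 1],
    [0, 0, 0, 0, 1]
  ]
}}

```text
time_s: 18.85
ee_pos: [626.6, -131.6, 60.3]
ee_rot: [0.806, 0.592, 0.0, 0.0]
contact_force: [-0.1, -2.0, 4.8]
gripper_width: 14.3
```

```bash
python3 -c "
from h import *
lev()"
```

```text
t 18.85 p [ 626.6 -131.6   60.3] yaw 1.268 F [-0.08 -1.97  4.79] M [-0.09 -0.   -0.06] w 14.3 q6 -0.09
R 69.2 phi 1.253 cam~ 0.637 Fres(tang) -0.54 Frad -1.89 yaw-phi 0.014
```

{"api": "apply_moves", "payload": {
  "increments": [
    [-0.0001, 0.0037, -0.0002, 3, 1],
    [-0.0001, 0.0037, 0, 3, 1],
    [-0.0001, 0.0037, 0, 3, 1]
  ]
}}

```text
time_s: 19.15
ee_pos: [636.3, -135.7, 60.3]
ee_rot: [0.85, 0.527, -0.0, 0.0]
contact_force: [-1.8, -1.6, 4.6]
gripper_width: 14.4
```

```bash
python3 -c "
from h import *
lev()"
```

```text
t 19.15 p [ 636.3 -135.7   60.3] yaw 1.11 F [-1.78 -1.65  4.64] M [-0.21  0.25 -0.04] w 14.4 q6 0.07
R 69.1 phi 1.1 cam~ 0.79 Fres(tang) 0.84 Frad -2.27 yaw-phi 0.01
```

{"api": "apply_moves", "payload": {
  "increments": [
    [-0.0001, 0.0037, 0, 3, 1],
    [-0.0001, 0.0037, 0, 3, 1]
  ]
}}

```text
time_s: 19.35
ee_pos: [642.7, -139.4, 60.3]
ee_rot: [0.876, 0.482, -0.001, 0.0]
contact_force: [-2.2, -1.8, 4.0]
gripper_width: 14.6
```

```bash
python3 -c "
from h import *
lev()"
```

```text
t 19.35 p [ 642.7 -139.4   60.3] yaw 1.005 F [-2.15 -1.76  4.02] M [-0.26  0.29  0.04] w 14.6 q6 0.17
R 69.1 phi 0.993 cam~ 0.897 Fres(tang) 0.84 Frad -2.65 yaw-phi 0.012
```

{"api": "apply_moves", "payload": {
  "increments": [
    [-0.0002, 0.0037, 0, 3, 1],
    [-0.0002, 0.0037, 0, 3, 1]
  ]
}}

```text
time_s: 19.55
ee_pos: [648.6, -143.8, 60.3]
ee_rot: [0.9, 0.435, -0.0, -0.0]
contact_force: [-2.5, -0.9, 4.4]
gripper_width: 14.6
```

```bash
python3 -c "
from h import *
lev()"
```

```text
t 19.55 p [ 648.6 -143.8   60.3] yaw 0.901 F [-2.5  -0.88  4.42] M [-0.13  0.28  0.03] w 14.6 q6 0.28
R 69.0 phi 0.886 cam~ 1.004 Fres(tang) 1.38 Frad -2.26 yaw-phi 0.014
```

{"api": "apply_moves", "payload": {
  "increments": [
    [-0.0002, 0.0037, 0, 3, 1],
    [-0.0002, 0.0037, 0, 3, 1]
  ]
}}

```text
time_s: 19.75
ee_pos: [654.1, -148.8, 60.3]
ee_rot: [0.922, 0.388, -0.0, -0.0]
contact_force: [-1.9, -0.8, 4.5]
gripper_width: 14.4
```

```bash
python3 -c "
from h import *
lev()"
```

```text
t 19.75 p [ 654.1 -148.8   60.3] yaw 0.796 F [-1.92 -0.85  4.49] M [-0.06  0.28  0.01] w 14.4 q6 0.38
R 69.0 phi 0.78 cam~ 1.11 Fres(tang) 0.75 Frad -1.96 yaw-phi 0.016
```

{"api": "apply_moves", "payload": {
  "increments": [
    [-0.0002, 0.0037, 0, 3, 1],
    [-0.0002, 0.0037, 0, 3, 1]
  ]
}}

```text
time_s: 19.95
ee_pos: [659.0, -154.3, 60.3]
ee_rot: [0.941, 0.339, -0.0, -0.0]
contact_force: [-2.4, -0.1, 4.9]
gripper_width: 14.3
```

```bash
python3 -c "
from h import *
lev()"
```

```text
t 19.95 p [ 659.  -154.3   60.3] yaw 0.691 F [-2.35 -0.13  4.94] M [-0.02  0.23  0.01] w 14.3 q6 0.48
R 69.0 phi 0.673 cam~ 1.217 Fres(tang) 1.36 Frad -1.92 yaw-phi 0.018
```

{"api": "apply_moves", "payload": {
  "increments": [
    [-0.0002, 0.0037, 0, 3, 1],
    [-0.0002, 0.0037, 0, 3, 1]
  ]
}}

```text
time_s: 20.15
ee_pos: [663.2, -160.3, 60.3]
ee_rot: [0.957, 0.289, -0.0, -0.0]
contact_force: [-1.8, 0.6, 4.5]
gripper_width: 14.5
```

```bash
python3 -c "
from h import *
lev()"
```

```text
t 20.15 p [ 663.2 -160.3   60.3] yaw 0.587 F [-1.84  0.58  4.46] M [ 0.04  0.25 -0.08] w 14.5 q6 0.58
R 69.0 phi 0.566 cam~ 1.324 Fres(tang) 1.48 Frad -1.24 yaw-phi 0.02
```

{"api": "apply_moves", "payload": {
  "increments": [
    [-0.0002, 0.0037, 0, 3, 1],
    [-0.0002, 0.0037, 0, 3, 1]
  ]
}}

```text
time_s: 20.35
ee_pos: [666.8, -166.7, 60.3]
ee_rot: [0.971, 0.239, -0.0, -0.0]
contact_force: [-1.7, 0.5, 3.7]
gripper_width: 14.5
```

```bash
python3 -c "
from h import *
lev()"
```

```text
t 20.35 p [ 666.8 -166.7   60.3] yaw 0.482 F [-1.72  0.46  3.66] M [ 0.11  0.21 -0.02] w 14.5 q6 0.67
R 69.0 phi 0.46 cam~ 1.43 Fres(tang) 1.18 Frad -1.34 yaw-phi 0.022
```

{"api": "apply_moves", "payload": {
  "increments": [
    [-0.0002, 0.0037, 0, 3, 1],
    [-0.0002, 0.0037, 0, 3, 1]
  ]
}}

```text
time_s: 20.55
ee_pos: [669.8, -173.5, 60.4]
ee_rot: [0.982, 0.187, -0.0, -0.0]
contact_force: [-0.9, 0.3, 4.0]
gripper_width: 14.7
```

```bash
python3 -c "
from h import *
lev()"
```

```text
t 20.55 p [ 669.8 -173.5   60.4] yaw 0.377 F [-0.91  0.26  3.96] M [ 0.15  0.17 -0.04] w 14.7 q6 0.77
R 69.0 phi 0.352 cam~ 1.538 Fres(tang) 0.56 Frad -0.76 yaw-phi 0.025
```

{"api": "apply_moves", "payload": {
  "increments": [
    [-0.0001, 0.0024, 0, 2, 1],
    [-0.0001, 0.0024, 0, 2, 1]
  ]
}}

```text
time_s: 20.75
ee_pos: [671.3, -178.0, 60.3]
ee_rot: [0.988, 0.153, -0.0, -0.0]
contact_force: [-1.0, 0.5, 3.6]
gripper_width: 14.7
```

```bash
python3 -c "
from h import *
lev()"
```

```text
t 20.75 p [ 671.3 -178.    60.3] yaw 0.308 F [-1.05  0.54  3.59] M [ 0.15  0.09 -0.  ] w 14.7 q6 0.84
R 69.0 phi 0.283 cam~ 1.607 Fres(tang) 0.81 Frad -0.85 yaw-phi 0.025
```

{"api": "apply_moves", "payload": {
  "increments": [
    [-0.0001, 0.0024, 0, 2, 1],
    [-0.0001, 0.0024, 0, 2, 1]
  ]
}}

```text
time_s: 20.95
ee_pos: [672.5, -182.7, 60.3]
ee_rot: [0.993, 0.119, -0.0, -0.0]
contact_force: [-1.0, 0.5, 3.8]
gripper_width: 14.3
```

```bash
python3 -c "
from h import *
lev()"
```

```text
t 20.95 p [ 672.5 -182.7   60.3] yaw 0.238 F [-1.02  0.47  3.83] M [0.18 0.07 0.07] w 14.3 q6 0.9
R 69.0 phi 0.214 cam~ 1.676 Fres(tang) 0.68 Frad -0.89 yaw-phi 0.024
```

{"api": "apply_moves", "payload": {
  "increments": [
    [-0.0001, 0.0024, 0, 2, 1],
    [-0.0001, 0.0024, 0, 2, 1]
  ]
}}

```text
time_s: 21.15
ee_pos: [673.3, -187.3, 60.3]
ee_rot: [0.996, 0.084, -0.0, -0.0]
contact_force: [-0.0, 1.3, 3.9]
gripper_width: 14.3
```

```bash
python3 -c "
from h import *
lev()"
```

```text
t 21.15 p [ 673.3 -187.3   60.3] yaw 0.169 F [-0.02  1.29  3.86] M [0.24 0.05 0.03] w 14.3 q6 0.96
R 69.0 phi 0.145 cam~ 1.745 Fres(tang) 1.28 Frad 0.17 yaw-phi 0.024
```

{"api": "apply_moves", "payload": {
  "increments": [
    [-0.0001, 0.0024, 0, 2, 1],
    [-0.0001, 0.0024, 0, 2, 1]
  ]
}}

```text
time_s: 21.35
ee_pos: [673.9, -191.9, 60.4]
ee_rot: [0.999, 0.049, -0.0, -0.0]
contact_force: [-0.4, 2.3, 4.9]
gripper_width: 14.4
```

```bash
python3 -c "
from h import *
lev()"
```

```text
t 21.35 p [ 673.9 -191.9   60.4] yaw 0.099 F [-0.45  2.31  4.86] M [ 0.29 -0.    0.1 ] w 14.4 q6 1.03
R 69.1 phi 0.078 cam~ 1.812 Fres(tang) 2.34 Frad -0.27 yaw-phi 0.021
```

Resistance is starting to rise (2.3 N). I'll take smaller steps.

{"api": "apply_moves", "payload": {
  "increments": [
    [-0.0001, 0.0018, 0, 1.5, 1],
    [-0.0001, 0.0018, 0, 1.5, 1]
  ]
}}

```text
time_s: 21.55
ee_pos: [674.1, -195.4, 60.3]
ee_rot: [1.0, 0.023, -0.0, -0.0]
contact_force: [-0.1, 3.7, 4.9]
gripper_width: 14.3
```

```bash
python3 -c "
from h import *
lev()"
```

```text
t 21.55 p [ 674.1 -195.4   60.3] yaw 0.045 F [-0.11  3.74  4.89] M [0.57 0.08 0.08] w 14.3 q6 1.08
R 69.1 phi 0.027 cam~ 1.863 Fres(tang) 3.74 Frad -0.01 yaw-phi 0.018
```

{"api": "apply_moves", "payload": {
  "increments": [
    [0, 0.0012, 0, 1, 1],
    [0, 0.0012, 0, 1, 1]
  ]
}}

```text
time_s: 21.75
ee_pos: [674.1, -197.8, 60.3]
ee_rot: [1.0, 0.005, -0.0, -0.0]
contact_force: [-1.3, 3.6, 6.0]
gripper_width: 14.3
```

```bash
python3 -c "
from h import *
lev()"
```

```text
t 21.75 p [ 674.1 -197.8   60.3] yaw 0.01 F [-1.28  3.55  6.  ] M [0.69 0.28 0.14] w 14.3 q6 1.11
R 69.1 phi -0.008 cam~ 1.898 Fres(tang) 3.54 Frad -1.31 yaw-phi 0.017
```

{"api": "apply_moves", "payload": {
  "increments": [
    [0, 0.0012, -0.0001, 1, 1],
    [0, 0.0012, 0, 1, 1]
  ]
}}

```text
time_s: 21.95
ee_pos: [674.1, -200.1, 60.3]
ee_rot: [1.0, -0.013, -0.0, -0.0]
contact_force: [-2.9, 4.0, 5.5]
gripper_width: 14.1
```

```bash
python3 -c "
from h import *
lev()"
```

```text
t 21.95 p [ 674.1 -200.1   60.3] yaw -0.025 F [-2.87  4.03  5.55] M [0.78 0.27 0.19] w 14.1 q6 1.14
R 69.1 phi -0.04 cam~ 1.93 Fres(tang) 3.91 Frad -3.02 yaw-phi 0.015
```

{"api": "apply_moves", "payload": {
  "increments": [
    [0, 0.0012, 0, 1, 1]
  ]
}}

```text
time_s: 22.05
ee_pos: [674.0, -201.2, 60.3]
ee_rot: [1.0, -0.021, -0.001, -0.001]
contact_force: [-2.2, 5.4, 4.6]
gripper_width: 14.5
```

```bash
python3 -c "
from h import *
lev()"
```

```text
t 22.05 p [ 674.  -201.2   60.3] yaw -0.043 F [-2.21  5.4   4.57] M [0.88 0.31 0.24] w 14.5 q6 1.16
R 69.1 phi -0.056 cam~ 1.946 Fres(tang) 5.27 Frad -2.51 yaw-phi 0.013
```

{"api": "apply_moves", "payload": {
  "increments": [
    [0, 0.0012, 0, 1, 1]
  ]
}}

```text
time_s: 22.15
ee_pos: [674.0, -202.3, 60.3]
ee_rot: [1.0, -0.03, -0.001, -0.001]
contact_force: [-1.9, 6.6, 6.3]
gripper_width: 14.2
```

```bash
python3 -c "
from h import *
lev()"
```

```text
t 22.15 p [ 674.  -202.3   60.3] yaw -0.06 F [-1.92  6.6   6.31] M [0.86 0.34 0.21] w 14.2 q6 1.17
R 69.2 phi -0.072 cam~ 1.962 Fres(tang) 6.45 Frad -2.39 yaw-phi 0.012
```

{"api": "apply_moves", "payload": {
  "increments": [
    [0, 0.0012, 0, 1, 1]
  ]
}}

```text
time_s: 22.25
ee_pos: [673.9, -203.4, 60.3]
ee_rot: [0.999, -0.039, -0.001, -0.001]
contact_force: [-3.0, 7.1, 4.6]
gripper_width: 13.9
```

```bash
python3 -c "
from h import *
lev()"
```

```text
t 22.25 p [ 673.9 -203.4   60.3] yaw -0.077 F [-3.    7.1   4.64] M [0.99 0.35 0.18] w 13.9 q6 1.19
R 69.2 phi -0.088 cam~ 1.978 Fres(tang) 6.81 Frad -3.62 yaw-phi 0.011
```

{"api": "apply_moves", "payload": {
  "increments": [
    [0, 0.0012, 0, 1, 1]
  ]
}}

```text
time_s: 22.35
ee_pos: [673.8, -204.5, 60.3]
ee_rot: [0.999, -0.047, -0.001, -0.001]
contact_force: [-2.5, 6.7, 5.9]
gripper_width: 14.8
```

```bash
python3 -c "
from h import *
lev()"
```

```text
t 22.35 p [ 673.8 -204.5   60.3] yaw -0.095 F [-2.53  6.69  5.95] M [1.07 0.37 0.24] w 14.8 q6 1.2
R 69.2 phi -0.104 cam~ 1.994 Fres(tang) 6.4 Frad -3.21 yaw-phi 0.009
```

{"api": "apply_moves", "payload": {
  "increments": [
    [0, 0, 0, 0, 1]
  ]
}}

```text
time_s: 22.45
ee_pos: [673.8, -204.6, 60.3]
ee_rot: [0.999, -0.047, -0.001, -0.001]
contact_force: [-1.9, 6.1, 5.8]
gripper_width: 14.1
```

```bash
python3 -c "
from h import *
lev()"
```

```text
t 22.45 p [ 673.8 -204.6   60.3] yaw -0.095 F [-1.94  6.08  5.83] M [0.89 0.32 0.2 ] w 14.1 q6 1.2
R 69.1 phi -0.106 cam~ 1.996 Fres(tang) 5.84 Frad -2.57 yaw-phi 0.011
```

{"api": "apply_moves", "payload": {
  "increments": [
    [0, 0, 0, 0, 1]
  ]
}}

```text
time_s: 22.55
ee_pos: [673.8, -204.6, 60.3]
ee_rot: [0.999, -0.047, -0.001, -0.001]
contact_force: [-2.3, 5.3, 5.2]
gripper_width: 14.5
```

```bash
python3 -c "
from h import *
lev()"
```

```text
t 22.55 p [ 673.8 -204.6   60.3] yaw -0.094 F [-2.34  5.29  5.2 ] M [0.93 0.37 0.2 ] w 14.5 q6 1.2
R 69.2 phi -0.106 cam~ 1.996 Fres(tang) 5.02 Frad -2.89 yaw-phi 0.012
```

Moving resistance is about 6.5 N, so a bit further to about 8 N.

{"api": "apply_moves", "payload": {
  "increments": [
    [0, 0.0012, 0, 1, 1]
  ]
}}

```text
time_s: 22.65
ee_pos: [673.7, -205.5, 60.3]
ee_rot: [0.998, -0.056, -0.001, -0.001]
contact_force: [-2.5, 6.9, 6.2]
gripper_width: 14.5
```

```bash
python3 -c "
from h import *
lev()"
```

```text
t 22.65 p [ 673.7 -205.5   60.3] yaw -0.112 F [-2.49  6.89  6.19] M [1.07 0.33 0.26] w 14.5 q6 1.22
R 69.1 phi -0.119 cam~ 2.009 Fres(tang) 6.54 Frad -3.28 yaw-phi 0.007
```

{"api": "apply_moves", "payload": {
  "increments": [
    [0, 0.0012, 0, 1, 1]
  ]
}}

```text
time_s: 22.75
ee_pos: [673.5, -206.5, 60.3]
ee_rot: [0.998, -0.065, -0.001, -0.001]
contact_force: [-2.5, 9.4, 6.0]
gripper_width: 14.2
```

```bash
python3 -c "
from h import *
lev()"
```

```text
t 22.75 p [ 673.5 -206.5   60.3] yaw -0.129 F [-2.46  9.39  6.02] M [1.36 0.43 0.19] w 14.2 q6 1.24
R 69.1 phi -0.133 cam~ 2.023 Fres(tang) 8.98 Frad -3.68 yaw-phi 0.004
```

About 8–9 N while moving. Hold and check before letting go.

{"api": "apply_moves", "payload": {
  "increments": [
    [0, 0, 0, 0, 1]
  ]
}}

```text
time_s: 22.85
ee_pos: [673.5, -206.6, 60.3]
ee_rot: [0.998, -0.065, -0.001, -0.001]
contact_force: [-3.1, 8.3, 6.4]
gripper_width: 14.1
```

```bash
python3 -c "
from h import *
lev()"
```

```text
t 22.85 p [ 673.5 -206.6   60.3] yaw -0.129 F [-3.07  8.26  6.44] M [1.14 0.46 0.09] w 14.1 q6 1.24
R 69.1 phi -0.135 cam~ 2.025 Fres(tang) 7.78 Frad -4.15 yaw-phi 0.005
```

{"api": "apply_moves", "payload": {
  "increments": [
    [0, 0, 0, 0, 1]
  ]
}}

```text
time_s: 22.95
ee_pos: [673.5, -206.6, 60.3]
ee_rot: [0.998, -0.064, -0.001, -0.001]
contact_force: [-2.4, 6.7, 6.3]
gripper_width: 14.3
```

```bash
python3 -c "
from h import *
lev()"
```

```text
t 22.95 p [ 673.5 -206.6   60.3] yaw -0.129 F [-2.41  6.7   6.32] M [1.09 0.45 0.15] w 14.3 q6 1.24
R 69.1 phi -0.135 cam~ 2.025 Fres(tang) 6.32 Frad -3.29 yaw-phi 0.006
```

{"api": "apply_moves", "payload": {
  "increments": [
    [0, 0, 0, 0, 0.6],
    [0, 0, 0, 0, 0.3],
    [0, 0, 0, 0, 0],
    [0, 0, 0, 0, 0],
    [0, 0, 0, 0, 0],
    [0, 0, -0.02, 0, 0],
    [0, 0, -0.04, 0, 0],
    [0, 0, -0.04, 0, 0],
    [0, 0, -0.04, 0, 0],
    [0, 0, 0, 0, 0]
  ]
}}

```text
time_s: 23.95
ee_pos: [675.5, -208.7, 207.3]
ee_rot: [0.998, -0.065, 0.005, 0.002]
contact_force: [0.1, -0.1, -0.5]
gripper_width: 42.8
```

```bash
python3 -c "
from h import *
st()
snap('side','side9')
from ov import *
draw('side','side9',(250,150,350,250),6,[],'o15')"
```

```text
t 23.95 p [ 675.5 -208.7  207.3] yaw -0.13 F [ 0.07 -0.1  -0.45] M [-0.01  0.04  0.03] w 42.8 q6 1.24
```

View pics/o15.png

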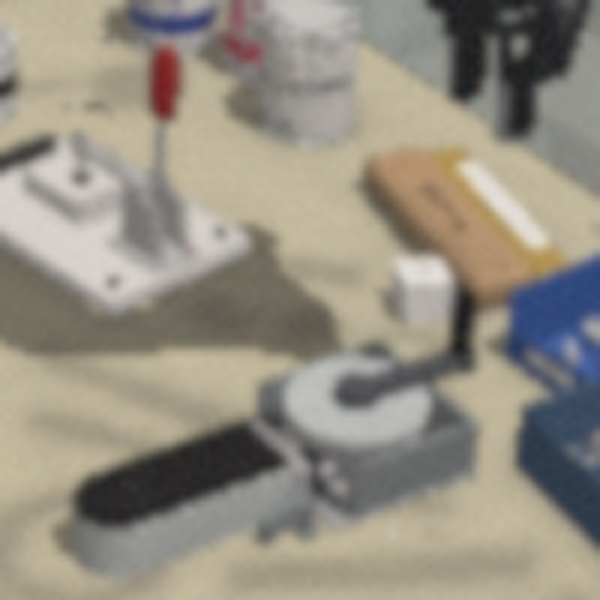

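The lever now points to the far side, with its grip at (463,320). The pallet is straight and seated, and the gripper is clear. Settle and hand in.

{"api": "apply_moves", "payload": {
  "increments": [
    [0, 0, 0, 0, 0],
    [0, 0, 0, 0, 0],
    [0, 0, 0, 0, 0]
  ]
}}

```text
time_s: 24.3
ee_pos: [673.5, -207.7, 198.9]
ee_rot: [0.998, -0.065, -0.001, -0.0]
contact_force: [-0.2, -1.2, -0.2]
gripper_width: 42.6
```

```bash
python3 -c "
from h import *
st(); print(manip.finish_job())"
```

```text
t 24.3 p [ 673.5 -207.7  198.9] yaw -0.13 F [-0.23 -1.22 -0.17] M [-0.07 -0.02 -0.02] w 42.6 q6 1.24
the job is handed in; nothing more can be done
None
```

The pallet is fitted and drawn tight, and I handed the job in at about 24 s. No verdict came back.

**Insertion:** I slid the stud in along the table until the wrist force rose to about 6.5 N with almost no further travel. The front face was then about 49 mm before the cam axis, so it was on the stop. I then let go of the pallet.

**Tightening:** I turned the lever clockwise from about 0.2 to 2.0 rad. Resistance was about 1 N while loose and about 3.5 N while drawing. It then rose to 8–9 N on the last step, reading 7.8 then 6.3 N while holding still. I released the grip there.

**Last checks:**
- The final side picture shows the pallet straight in the cheeks and the gripper clear, with no sign of the things nearby having moved.
- Force readings scatter by about 1 N.
- I did not measure the cam's pull on the stud directly. I inferred it from the lever resistance.
- Camera positions and the arm agreed to a few mm. The side camera showed a steady offset of about 2 px, which I allowed for.

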